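Open the gauge box and hold its lid up

ROBOT

A 7-joint arm with a two-finger parallel gripper is mounted at the origin on the work surface. World frame = base frame: x ahead of the robot, y to its left, z up, the work surface at z = 0. Lengths are in mm, angles in rad, forces in N, time in s.
With the tool pointing down it reaches from about 425 to 950 mm from the base axis. Payload 4.7 kg.
Tool frame: the origin (TCP) lies midway between the tips of the shut fingers; the grasp point (between the pads) lies 19 mm behind it; z points along the fingers, y is the direction in which the jaws open and shut (so a half turn about z gives the same grasp; the last joint's range is limited). The gripper opens to 87 mm and grips with 3 to 60 N. Pads are 19 mm wide; open, the fingers measure 117 mm over their backs; the gripper's body (75 mm by 190 mm) begins 51 mm behind the grasp point.
Start: joints at [1.298, 0.469, -0.049, 1.532, 0.024, 1.141, -0.082], TCP at [162.989, -655.048, 183.973] pointing down, gripper open.
Joint ranges: [-2.59, 2.59], [-0.33, 1.99], [-1.39, 1.29], [0.1, 2.45], [-1.04, 4.18], [0.21, 1.99], [-2.66, 2.66]. Speed limits (rad/s): [2.57, 2.57, 3.14, 3.14, 3.14, 3.14, 3.14].

INTERFACE

Orientations are given as a unit quaternion [w, x, y, z].
In Python, from plant import arm, cams gives the robot as it stands.
- The arm moves only by the shell command python3 -m jog 'ROWS' [OPENING] [FORCE]. ROWS is JSON, a list of rows, each an object with "linear": the shift along the tool's x, y, z in cm, a list of three; "spin": the turn about the tool's z in degrees. In form: [{"linear": [dx, dy, dz], "spin": spin}, ...]. A call has 1 to 20 rows; each row shifts and turns the commanded pose from where the row before left it, along the tool's axes as they then stand; what a row does not reach is not made up. A row lasts 1/10 s, in which the tool goes at most 50 mm and 8.59 degrees, less where a joint would pass 70% of its speed; a pose out of reach is approached as far as the arm can. A call with a gripper value outside its range is refused whole. OPENING is the gripper's target within -1 to 1 (fully open at 1, half-way at 0, shut at -1), set as the call begins (- or left out, the last holds). The fingers move at their own pace and stop on an object; FORCE is the grip in N (left out, the last holds). Time passes only in rows, so rows that do not move let the fingers close. It gives the time, the measured TCP pose, the force and the opening at its end, in the units of the state.
- arm.read_state(): the state, without advancing time (a new reading comes with each control period).
- cams.grab_frame(name): name is "scene" or "top" or "wrist"; returns the picture (480x640x3 uint8, blue, green, red); there is no depth.
- cams.camera_params(name): a dict with "fx", "fy", "cx", "cy" (pixels), "k1" (the pictures are not rectified: a ray, as slopes to the right and down, at radius r is drawn at 1 + k1 r^2 times it, then the intrinsics apply), "R" (3x3) and "t" (3): a world point X has camera coordinates R X + t; the wrist camera has in their place "T_tool_cam" (4x4, takes a point from camera to tool coordinates, whose origin is the TCP and whose axes are the flange's). Camera axes: x right, y down, z forward; pixel columns grow to the right and rows downward; lengths in mm; the calibration is good to about 2 mm. A picture is of the moment at which its call begins: read the wrist's pose just before it. camera_params takes no time and is no camera call.
- arm.close_job(): hands the job in, once; it reports no verdict.
The state is a dict: "t": time; "joint_positions": joint angles; "joint_velocities": joint speeds; "effort": joint torques, N m; "tool_pos": TCP position; "ee_rot": TCP orientation; "force": force on the tool from outside, world axes, zero at the start; "torque": the same for the moment, N m; "grip_width": opening from 0.0 (shut) to 1.0 (fully open).
Only numpy, scipy, OpenCV 4.12 (cv2) and the standard library are available. Lean on these libraries where they do the work, as an engineer would, in place of code of your own. Each camera call takes 0.05 s, during which the arm holds its last target. There are 200 camera calls.

TASK

Somebody left a brass workpiece on the lid of the blue gauge box: set it lying lengthwise and centred along the top of the narrow green rest, and let go of it. Then, before touching the red slide catch, tug the lid by its handle to learn whether it is caught; if it is, slide the catch all the way to its other end to free the lid (the catch is unmarked: one end locks, the other frees, and which is which differs from box to box). Raise the lid by its handle to about 50 degrees, at the least 40, and finish while still holding it up there, since it falls shut by itself; do not drop the workpiece, and leave the red bin, the hammer and the oil can where they are.

Things in the scene. Friction and masses are not known exactly. Their poses are not given: they have to be found in the camera images.
- workpiece_mid (a point): centre of the loose brass workpiece, a plain block 100 mm long (its x axis), 28 mm wide (y) and 26 mm high (z), about 0.45 kg; it starts lying on the box's lid, behind the handle, roughly crosswise
- rest_top (a point): centre of the top of the green rest, an upright rib 110 mm long (its x axis) and only 18 mm wide (y), its flat top 70 mm above the bench; it stands fast on a dark steel foot plate 100 x 70 x 12 mm; the rest stands to the left or the right of the box, at any of several yaws
- gauge_box: blue steel gauge box, 250 mm deep (its x axis, pointing away from the robot), 270 mm wide (y), fixed to the bench; origin at the centre of its underside. Its top is 91 mm above the bench: a fixed deck 60 mm deep along the front edge (the side towards the robot) that carries the catch, and behind it the lid, 184 mm deep, with a 2 mm rubber mat on its hind part (mat surface 93 mm above the bench)
- lid_hinge (a point): middle of the lid's hinge line, at the box's far rim: 115 mm behind the box's origin along its x, 85 mm up; the hinge line runs along the box's y axis
- lid (a joint): opening angle of the lid in rad: 0 shut, 1.3 the stop; the front edge with the handle swings up and away from the robot. The lid weighs about 0.6 kg and always falls shut when let go (about 4 N at the handle holds it). A caught lid gives only about 0.025 rad (some 4 mm at the handle) and then stops hard; a free lid just goes on rising
- handle_mid (a point): middle of the lid's handle, a round steel bar 12 mm thick and 110 mm long, parallel to the box's y axis, on two posts; its axis is 40 mm above the lid's steel top (46 mm above the hinge line) and 145 mm in front of the hinge line, with free space under it; a gripper that pinches it from above can stay pointing down while the bar turns between the fingers as the lid rises
- catch_tab (a point): centre of the red thumb tab of the slide catch, 26 mm (box x) by 16 mm (box y) by 30 mm high, from 2 mm above the deck upwards, in the middle part of the front deck, 65 mm in front of the handle bar; it slides along the box's y axis only
- catch (a joint): position of the slide catch in m: 0 as found (the end towards the box's -y side, the robot's right), 0.036 at the other end, towards the box's +y (the robot's left). It has no spring, stays where it is left and needs about 2 to 3 N. At one end it holds the lid, at the other end the lid is free, and nothing outside shows which; so moving it when the lid was free would catch the lid. It slides easily only with the lid let down
- red_bin: small open red plastic bin, 110 x 80 x 50 mm, standing on the bench at the other side of the box from the rest; bystander; origin under its centre
- hammer: hammer, 260 mm long, lying crosswise on the bench to the left beyond the box; bystander; origin within the hammer, on the bench
- oil_can: small can, 48 mm across and 100 mm high, standing on the bench to the right beyond the box; bystander; origin under its centre
Mind the look-alikes: they are no part of the job. Leave any orange look-alike of the part that bears workpiece_mid alone. Of the things that look like the part that bears rest_top, the smaller one is meant.

How it is judged (in metres and radians):
On the way, in this order (a step that is already met when the one before it is completed fails the run):
1. the workpiece lies along the top of the rest, let go (z of workpiece_mid in the frame of rest_top between 0.009 and 0.017 m and x of workpiece_mid in the frame of rest_top between -0.025 and 0.025 m and y of workpiece_mid in the frame of rest_top between -0.009 and 0.009 m and angle between the x axis of workpiece_mid and the x axis of rest_top, either way round below 0.25 rad and contact force between workpiece and the fingers below 0.05 N), for 0.2 s.
2. the lid is tugged up by its handle while the catch is still as found (value of joint lid above 0.012 rad and value of joint catch below 0.008 m and contact force between lid and the fingers above 0.5 N), for 0.05 s.
3. the lid is raised by its handle (value of joint lid above 0.65 rad and contact force between lid and the fingers above 0.5 N), for 0.1 s.
At the end, for the whole second after the job is handed in: The fingers hold the lid still by its handle, at least 0.65 rad (37 degrees) open, and the workpiece lies on the rest's top, its centre within 25 mm along and 9 mm across of the top's centre, its length within 0.25 rad of the rib (all of step 3 and velocity of joint lid between -0.1 and 0.1 rad/s and z of workpiece_mid in the frame of rest_top between 0.009 and 0.017 m and x of workpiece_mid in the frame of rest_top between -0.025 and 0.025 m and y of workpiece_mid in the frame of rest_top between -0.009 and 0.009 m and angle between the x axis of workpiece_mid and the x axis of rest_top, either way round below 0.25 rad); the arm keeps its last pose, push and grip.
It fails at once if the workpiece is dropped off the rest or the lid (height (world z) of workpiece_mid below 0.06 m).
It fails at once if the red bin is disturbed (distance of red_bin from where it was at the start of the episode above 0.02 m).
It fails at once if the hammer is disturbed (distance of hammer from where it was at the start of the episode above 0.02 m).
It fails at once if the oil can is disturbed (distance of oil_can from where it was at the start of the episode above 0.02 m).
It also fails if it takes over 72 s, if anything falls off the work surface, if the arm or the gripper's body presses on something with over 40 N, if the wrist force passes 120 N, or if a joint passes its speed limit or range.

## Working session

There is one attempt and no reset: what is moved stays moved. The work goes in short steps, Python scripts to look and compute and a shell command to move; the robot and the scene stay as the last step left them, time stands still between calls to the robot, and variables do not carry over. Pictures are saved under pics/ and viewed, about 8 in all and at most 12, crops included, and the job is handed in when it is done.

```bash
mkdir -p pics; ls; python3 - <<'E'
from plant import arm,cams
import cv2
s=arm.read_state();print({k:s[k] for k in('t','tool_pos','ee_rot','force','grip_width')})
for n in('scene','top'):
    cv2.imwrite(f'pics/{n}0.png',cams.grab_frame(n)); print(n,cams.camera_params(n))
print(cams.camera_params('wrist'))
E
```

```text
pics
{'t': 0.0, 'tool_pos': array([ 162.79712692, -654.38096958,  182.90293713]), 'ee_rot': array([-9.52057306e-04,  9.92576046e-01,  1.21621793e-01, -1.60771400e-04]), 'force': array([ 0.39557399,  0.29598152, -1.36462802]), 'grip_width': 1.0026384018708734}
scene {'fx': 567.464838839545, 'fy': 567.464838839545, 'cx': 314.8135465341577, 'cy': 243.33689217098484, 'k1': -0.15107807843391835, 'R': array([[ 0.85274815,  0.52232022, -0.0014766 ],
       [ 0.33474064, -0.54866857, -0.7661015 ],
       [-0.40096047,  0.65279736, -0.64271791]]), 't': array([-465.07235923, -103.43459813, 1535.34465293])}
top {'fx': 486.3320862944731, 'fy': 486.3320862944731, 'cx': 312.179554515828, 'cy': 243.64497647111767, 'k1': -0.05392169258760868, 'R': array([[ 0.00583688, -0.99998195, -0.00142754],
       [-0.99843246, -0.00574836, -0.05567386],
       [ 0.05566465,  0.00175027, -0.99844799]]), 't': array([  20.42250836,  534.80576855, 1105.01571722])}
{'fx': 344.0384586517588, 'fy': 344.0384586517588, 'cx': 324.6843760718078, 'cy': 243.25264509567577, 'k1': 0.018709017894176522, 'T_tool_cam': array([[-4.89738122e-05, -9.65751060e-01, -2.59470398e-01,
         6.99476579e+01],
       [ 9.99999345e-01, -3.43916490e-04,  1.09131499e-03,
         6.33506785e-02],
       [-1.14317476e-03, -2.59470175e-01,  9.65750445e-01,
        -2.00520444e+02],
       [ 0.00000000e+00,  0.00000000e+00,  0.00000000e+00,
         1.00000000e+00]])}
```

View pics/scene0.png

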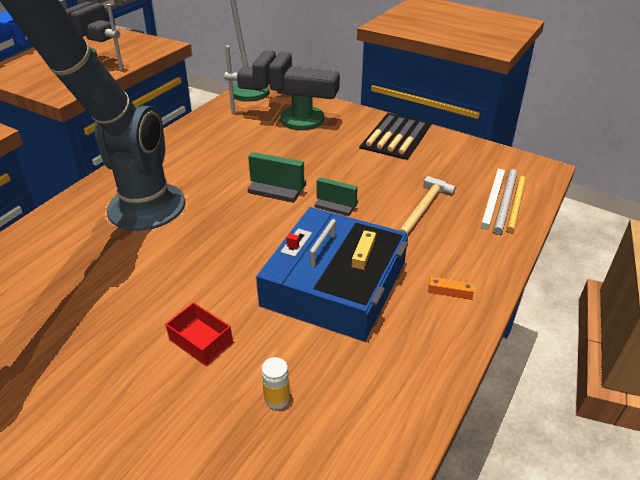

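View pics/top0.png

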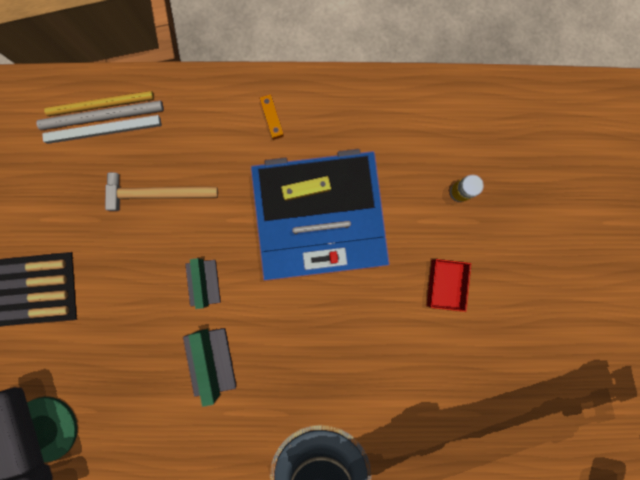

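The scene shows two candidates for each object. Workpiece: brass block on the lid at top (306,188), orange look-alike on the bench (272,117), yellow rod (100,103). Rest: small green rib (197,283), larger green rib (207,365). I choose the brass block on the lid and the small rib, then check both in one close crop.

```bash
cat > h.py <<'E'
import numpy as np,cv2
from plant import arm,cams
from scipy.spatial.transform import Rotation as Ro
def cam(n,s=None):
    p=cams.camera_params(n)
    if n=='wrist':
        T=np.asarray(p['T_tool_cam']);Rt=Ro.from_quat(np.roll(s['ee_rot'],-1)).as_matrix()
        Rwc=Rt@T[:3,:3]; C=Rt@T[:3,3]+s['tool_pos']
    else:
        Rwc=np.asarray(p['R']).T; C=-Rwc@np.asarray(p['t'])
    return p,Rwc,C
def cast(c,uv,z):
    p,R,C=c; uv=np.atleast_2d(uv).astype(float)
    K=np.array([[p['fx'],0,p['cx']],[0,p['fy'],p['cy']],[0,0,1]])
    d=cv2.undistortPoints(uv[:,None],K,np.array([p['k1'],0,0,0.]))[:,0]
    w=np.c_[d,np.ones(len(d))]@R.T
    return C+w*((z-C[2])/w[:,2])[:,None]
def proj(c,X):
    p,R,C=c; q=(np.atleast_2d(X)-C)@R; d=q[:,:2]/q[:,2:]
    d=d*(1+p['k1']*(d**2).sum(1))[:,None]
    return d*[p['fx'],p['fy']]+[p['cx'],p['cy']]
def mask(im,lo,hi,roi):
    m=cv2.inRange(cv2.cvtColor(im,cv2.COLOR_BGR2HSV),lo,hi); z=np.zeros_like(m); x0,y0,x1,y1=roi
    z[y0:y1,x0:x1]=m[y0:y1,x0:x1]; return z
def big(m):
    c=max(cv2.findContours(m,cv2.RETR_EXTERNAL,cv2.CHAIN_APPROX_NONE)[0],key=cv2.contourArea)
    return c[:,0]
def rect(c,cont,z):
    P=cast(c,cont,z)[:,:2].astype(np.float32); (cx,cy),(w,h),a=cv2.minAreaRect(P)
    if w<h: w,h,a=h,w,a+90
    return np.round([cx,cy,w,h,(a+90)%180-90],1)
E
python3 - <<'E'
from h import *
im=cv2.imread('pics/top0.png');c=cam('top');print('C',c[2])
print('brass',rect(c,big(mask(im,(20,120,80),(35,255,255),(255,150,385,220))),119))
hsv=cv2.cvtColor(im,cv2.COLOR_BGR2HSV)
for p in [(193,283),(197,283),(202,283),(210,283),(306,188),(334,258),(320,228)]:print(p,hsv[p[1],p[0]])
g=mask(im,(50,60,20),(90,255,255),(170,240,240,315));print('green',rect(c,big(g),70))
r=mask(im,(0,150,120),(6,255,255),(300,240,360,280))|mask(im,(174,150,120),(180,255,255),(300,240,360,280));print('catch',rect(c,big(r),123))
b=mask(im,(105,120,50),(125,255,255),(240,140,400,290));print('box',rect(c,big(b),91))
a=cv2.resize(im[240:320,170:250],(400,400),interpolation=cv2.INTER_NEAREST);d=cv2.resize(im[150:280,250:390],(400,400),interpolation=cv2.INTER_NEAREST)
cv2.imwrite('pics/crop1.png',np.hstack([a,d]))
E
```

```text
C [ 472.33792036   21.56232327 1133.10457568]
brass [647.3  37.5 102.7  31.3 -77. ]
(193, 283) [ 71 103  99]
(197, 283) [ 70 116 101]
(202, 283) [ 71 123  29]
(210, 283) [156  14  90]
(306, 188) [ 28 161 184]
(334, 258) [  1 206 186]
(320, 228) [ 13  17 138]
green [444.4 271.4 106.5  28.9   7.4]
catch [ 5.011e+02 -2.110e+01  2.080e+01  1.460e+01  3.000e-01]
box [592.5   9.  267.  245.8 -82.7]
```

View pics/crop1.png

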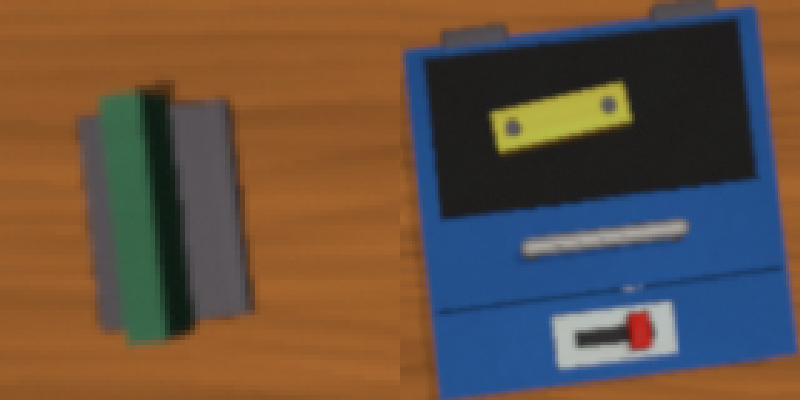

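The crop confirms the choice: brass block with two dark dots on the black mat, and the smaller green rib, whose bright strip is its top and dark strip its side. Next I refine the measurements and check heights against the scene camera.

```bash
cat >> h.py <<'E'
def plan(s,tgt,yaw_y=None):
    R=Ro.from_quat(np.roll(s['ee_rot'],-1)).as_matrix(); d=np.asarray(tgt)-s['tool_pos']
    y=np.degrees(np.arctan2(R[1,1],R[0,1])); o=f"pos {np.round(s['tool_pos'],1)} yaw_y {y:.1f} tilt {np.degrees(np.arccos(-R[2,2])):.2f} linear cm {np.round(R.T@d/10,2)}"
    if yaw_y is not None: o+=f" spin {-((yaw_y-y+90)%180-90):.1f}"
    print(o,'F',np.round(s['force'],1),'t',round(s['t'],1),'w',round(s['grip_width'],3))
E
python3 - <<'E'
from h import *
im=cv2.imread('pics/top0.png');c=cam('top')
g=big(mask(im,(50,60,60),(90,255,255),(170,240,240,315)));print('resttop',rect(c,g,70))
k=big(mask(im,(0,0,95),(180,60,255),(285,218,356,238)));print('handle',rect(c,k,137),k.mean(0))
m=big(mask(im,(0,0,0),(180,255,45),(255,150,385,225)));print('mat',rect(c,m,93))
# midpoint checks in scene
sc=cv2.imread('pics/scene0.png');cs=cam('scene')
b=big(mask(sc,(20,120,80),(35,255,255),(340,220,390,280)));print('brass scene blob',b.min(0),b.max(0),proj(cs,[[647.3,37.5,119]]))
print('rest in scene',proj(cs,[[444,275,70]]),'expected ~ (337,185)')
s=arm.read_state();plan(s,[647,37,260],13)
E
```

```text
resttop [443.7 276.6 106.5  18.6   7.5]
handle [563.1   4.5 118.6  11.7 -82.8] [321.01666667 226.56666667]
mat [650.8  16.3 235.2 111.  -82.7]
brass scene blob [352 230] [376 260] [[364.0582518  244.03250083]]
rest in scene [[336.48422635 182.85273113]] expected ~ (337,185)
pos [ 162.8 -654.4  183. ] yaw_y -76.0 tilt 0.10 linear cm [ 63.68 -55.43  -7.61] spin -89.0 F [-1.2  0.  -0.1] t 0.1 w 1.001
```

```bash
python3 -m jog '[{"linear":[0,0,-4],"spin":0},{"linear":[0,0,-3.6],"spin":0},{"linear":[3.54,-3.08,0],"spin":0},{"linear":[3.54,-3.08,0],"spin":0},{"linear":[3.54,-3.08,0],"spin":0},{"linear":[3.54,-3.08,0],"spin":0},{"linear":[3.54,-3.08,0],"spin":0},{"linear":[3.54,-3.08,0],"spin":0},{"linear":[3.54,-3.08,0],"spin":0},{"linear":[3.54,-3.08,0],"spin":0},{"linear":[3.54,-3.08,0],"spin":0},{"linear":[3.54,-3.08,0],"spin":0},{"linear":[3.54,-3.08,0],"spin":0},{"linear":[3.54,-3.08,0],"spin":0},{"linear":[3.54,-3.08,0],"spin":0},{"linear":[3.54,-3.08,0],"spin":0},{"linear":[3.54,-3.08,0],"spin":0},{"linear":[3.54,-3.08,0],"spin":0},{"linear":[3.54,-3.08,0],"spin":0},{"linear":[3.54,-3.08,0],"spin":0}]' 1 && python3 -m jog '[{"linear":[0,0,0],"spin":-8.1},{"linear":[0,0,0],"spin":-8.1},{"linear":[0,0,0],"spin":-8.1},{"linear":[0,0,0],"spin":-8.1},{"linear":[0,0,0],"spin":-8.1},{"linear":[0,0,0],"spin":-8.1},{"linear":[0,0,0],"spin":-8.1},{"linear":[0,0,0],"spin":-8.1},{"linear":[0,0,0],"spin":-8.1},{"linear":[0,0,0],"spin":-8.1},{"linear":[0,0,0],"spin":-8.1},{"linear":[0,0,0],"spin":0}]'
python3 - <<'E'
from h import *
s=arm.read_state();plan(s,[647,37,96],13);print(s['joint_positions'])
im=cams.grab_frame('wrist');cv2.imwrite('pics/w1.png',im)
E
```

```text
t: 2.1
tool_pos: [648.1, 38.1, 259.4]
ee_rot: [0.0, 0.993, 0.121, -0.0]
force: [0.4, -0.6, -0.8]
grip_width: 0.998
t: 3.3
tool_pos: [647.2, 36.5, 259.2]
ee_rot: [-0.001, 0.622, 0.783, -0.0]
force: [0.0, -0.3, -0.8]
grip_width: 0.996
pos [647.2  36.5 259.2] yaw_y 13.0 tilt 0.08 linear cm [4.000e-02 1.000e-02 1.632e+01] spin 0.0 F [ 0.  -0.3 -0.8] t 3.3 w 0.996
[ 0.42040631  0.4884689  -0.80529846  1.46945258  0.35462174  1.33553522
 -0.18162807]
```

View pics/w1.png

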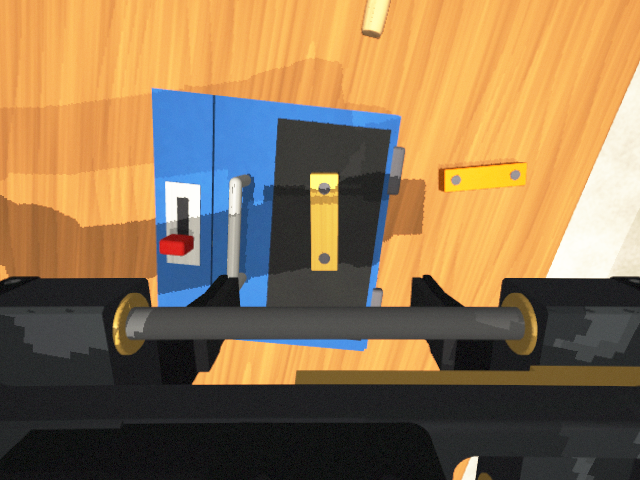

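Wrist view: brass block at (324,221), handle at (236,228), red tab at (177,245); the block is clear of the handle for the open fingers.

```bash
python3 - <<'E'
from h import *
s=arm.read_state();im=cv2.imread('pics/w1.png');c=cam('wrist',s)
hsv=cv2.cvtColor(im,cv2.COLOR_BGR2HSV);print(hsv[230,324],hsv[190,316],hsv[247,324])
m=mask(im,(18,90,60),(35,255,255),(295,160,355,285));b=big(m);r=rect(c,b,119);print(r,b.min(0),b.max(0))
plan(s,[r[0],r[1],97],r[4]+90)
E
```

```text
[ 22 164 245] [ 19 172 200] [ 22 166 243]
[645.4  36.2 100.9  28.7 -76.5] [310 172] [338 270]
pos [647.3  36.5 259.3] yaw_y 12.9 tilt 0.06 linear cm [ 1.000e-02 -1.700e-01  1.623e+01] spin -0.6 F [-0.4  0.8 -0.1] t 3.4 w 0.999
```

```bash
python3 -m jog '[{"linear":[0,-0.1,3],"spin":-0.6},{"linear":[0,0,3],"spin":0},{"linear":[0,0,3],"spin":0},{"linear":[0,0,3],"spin":0},{"linear":[0,0,2],"spin":0},{"linear":[0,0,1.2],"spin":0},{"linear":[0,0,0.7],"spin":0},{"linear":[0,0,0.4],"spin":0},{"linear":[0,0,0],"spin":0},{"linear":[0,0,0],"spin":0}]' && python3 -m jog '[{"linear":[0,0,0],"spin":0},{"linear":[0,0,0],"spin":0},{"linear":[0,0,0],"spin":0},{"linear":[0,0,0],"spin":0},{"linear":[0,0,0],"spin":0},{"linear":[0,0,0],"spin":0},{"linear":[0,0,0],"spin":0},{"linear":[0,0,0],"spin":0},{"linear":[0,0,0],"spin":0},{"linear":[0,0,0],"spin":0}]' -1 30
```

```text
t: 4.35
tool_pos: [647.2, 36.8, 98.0]
ee_rot: [0.001, 0.618, 0.786, 0.001]
force: [-0.1, 0.5, -0.0]
grip_width: 0.999
t: 5.35
tool_pos: [646.5, 36.6, 96.9]
ee_rot: [0.0, 0.618, 0.786, 0.0]
force: [0.1, 0.2, -0.3]
grip_width: 0.168
```

```bash
python3 -m jog '[{"linear":[0,0,0],"spin":0},{"linear":[0,0,0],"spin":0},{"linear":[0,0,0],"spin":0}]' && python3 - <<'E'
from h import *
cv2.imwrite('pics/w2.png',cams.grab_frame('wrist'))
E
```

```text
t: 5.65
tool_pos: [646.6, 36.5, 97.0]
ee_rot: [0.0, 0.618, 0.786, -0.0]
force: [-0.8, -1.1, -1.0]
grip_width: 0.015
```

View pics/w2.png

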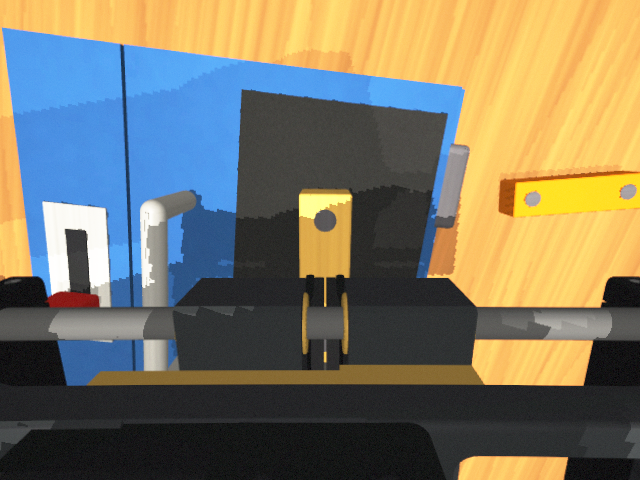

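The gripper reads shut (0.015) though the block should stop it at 0.32. The block shows at (325,235) with its far dot at (325,220). I'll check whether it moved.

```bash
python3 - <<'E'
from h import *
s=arm.read_state();c=cam('wrist',s)
im1=cv2.imread('pics/w1.png');im2=cv2.imread('pics/w2.png')
s1=dict(s);s1['tool_pos']=np.array([647.3,36.5,259.3]);y=np.radians(12.95)
# tool y at yaw y, z down
Y=np.array([np.cos(y),np.sin(y),0]);Z=np.array([0,0,-1.]);s1['ee_rot']=np.roll(Ro.from_matrix(np.c_[np.cross(Y,Z),Y,Z]).as_quat(),1)
c1=cam('wrist',s1)
for nm,cc,uv in(('w1',c1,[(324,188.5),(324,258.5),(310,172),(338,172)]),('w2',c,[(325,220.5),(299,190),(351,190)])):
    print(nm,cast(cc,uv,119).round(1).tolist())
for X in([*s['tool_pos']],[s['tool_pos'][0],s['tool_pos'][1],s['tool_pos'][2]+19]): print(proj(c,X))
top=cams.grab_frame('top');cv2.imwrite('pics/top1.png',top);cv2.imwrite('pics/scene1c.png',cv2.resize(cams.grab_frame('scene')[170:350,240:480],(800,600)))
E
```

```text
w1 [[638.1, 69.8, 119.0], [654.2, -0.5, 119.0], [621.3, 82.3, 119.0], [647.7, 88.3, 119.0]]
w2 [[637.7, 70.4, 119.0], [620.9, 82.7, 119.0], [646.9, 89.1, 119.0]]
[[325.965565   269.20390044]]
[[326.06796714 280.44691524]]
```

View pics/scene1c.png

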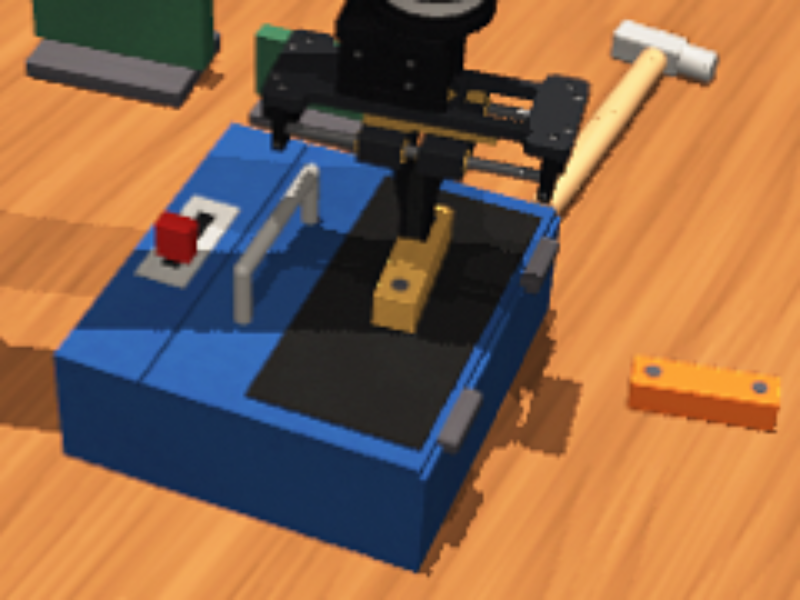

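The block has not moved (dots agree within 1 mm), yet the shut fingers appear to end on its top face, so the real tips may sit higher than the reported TCP. I'll raise while shut and measure the tips in the fixed camera.

```bash
python3 -m jog '[{"linear":[0,0,-2],"spin":0},{"linear":[0,0,-3],"spin":0},{"linear":[0,0,-3],"spin":0},{"linear":[0,0,0],"spin":0},{"linear":[0,0,0],"spin":0}]'; python3 - <<'E'
from h import *
s=arm.read_state();cs=cam('scene');im=cams.grab_frame('scene')
p=s['tool_pos'];q=proj(cs,[p+[0,0,h] for h in(0,10,20,30,40)]);print(p,q.round(1).tolist())
z=4;x0,y0=290,120;a=cv2.resize(im[y0:y0+150,x0:x0+200],None,fx=z,fy=z,interpolation=cv2.INTER_CUBIC)
for u,v in q: cv2.circle(a,(int((u-x0)*z),int((v-y0)*z)),3,(0,0,255),-1)
cv2.imwrite('pics/s2.png',a)
E
```

```text
t: 6.3
tool_pos: [646.7, 36.6, 177.4]
ee_rot: [0.001, 0.618, 0.786, 0.0]
force: [-0.2, -0.4, -0.8]
grip_width: 0.004
[646.7426549   36.57132781 177.44880411] [[365.1, 222.8], [365.4, 219.0], [365.6, 215.2], [365.9, 211.3], [366.2, 207.4]]
```

View pics/s2.png

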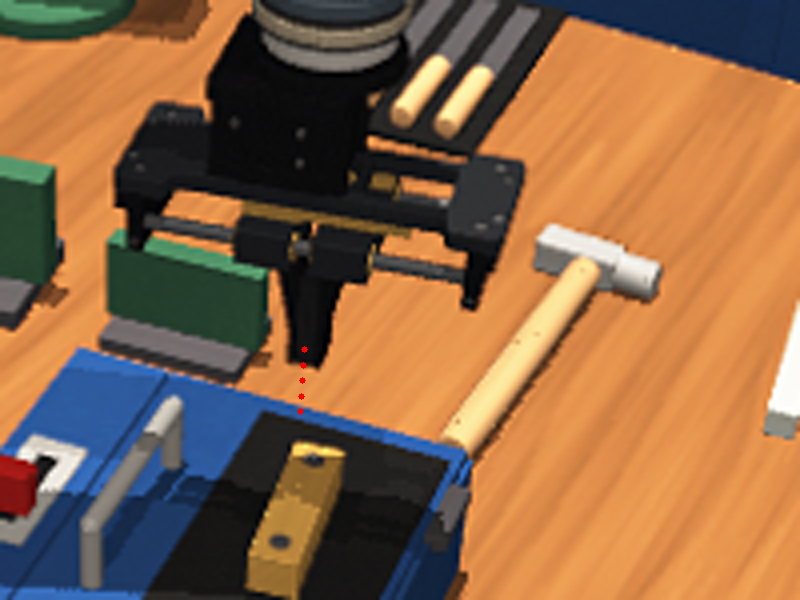

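The reported TCP dot (300,411) lies well below the real tips at about (308,359): the tips are roughly 32 mm above the reported TCP, with little lateral error. I'll open, descend with that offset and find the mat by light contact.

```bash
python3 -m jog '[{"linear":[0,0,0],"spin":0},{"linear":[0,0,0],"spin":0},{"linear":[0,0,0],"spin":0},{"linear":[0,0,0],"spin":0},{"linear":[0,0,0],"spin":0},{"linear":[0,0,0],"spin":0},{"linear":[0,0,0],"spin":0},{"linear":[0,0,0],"spin":0},{"linear":[0,0,0],"spin":0},{"linear":[0,0,0],"spin":0},{"linear":[0,0,0],"spin":0},{"linear":[0,0,0],"spin":0}]' 1 && python3 -m jog '[{"linear":[0,-0.1,2],"spin":0},{"linear":[0,0,2.5],"spin":0},{"linear":[0,0,2.5],"spin":0},{"linear":[0,0,2],"spin":0},{"linear":[0,0,1],"spin":0},{"linear":[0,0,0.5],"spin":0},{"linear":[0,0,0],"spin":0},{"linear":[0,0,0],"spin":0}]'
for i in 1; do python3 -m jog '[{"linear":[0,0,0.3],"spin":0},{"linear":[0,0,0],"spin":0},{"linear":[0,0,0],"spin":0}]';done;  python3 -m jog '[{"linear":[0,0,0.2],"spin":0},{"linear":[0,0,0],"spin":0},{"linear":[0,0,0],"spin":0}]'
```

```text
t: 7.55
tool_pos: [646.6, 36.6, 177.0]
ee_rot: [0.0, 0.618, 0.786, 0.0]
force: [0.4, 0.1, -1.4]
grip_width: 0.972
t: 8.35
tool_pos: [646.4, 36.6, 73.0]
ee_rot: [0.001, 0.618, 0.786, 0.001]
force: [0.1, 0.8, -0.2]
grip_width: 1.0
t: 8.65
tool_pos: [645.7, 36.3, 69.3]
ee_rot: [0.0, 0.618, 0.786, 0.0]
force: [-0.6, -0.6, 0.3]
grip_width: 0.999
t: 8.95
tool_pos: [645.5, 36.3, 66.9]
ee_rot: [-0.0, 0.618, 0.786, -0.0]
force: [0.6, -0.0, -1.1]
grip_width: 1.005
```

Still free; continue in small steps.

```bash
python3 -m jog '[{"linear":[0,0,0.2],"spin":0},{"linear":[0,0,0],"spin":0},{"linear":[0,0,0],"spin":0}]'; python3 -m jog '[{"linear":[0,0,0.2],"spin":0},{"linear":[0,0,0],"spin":0},{"linear":[0,0,0],"spin":0}]';python3 -m jog '[{"linear":[0,0,0.2],"spin":0},{"linear":[0,0,0],"spin":0},{"linear":[0,0,0],"spin":0}]'
```

```text
t: 9.25
tool_pos: [645.5, 36.3, 64.8]
ee_rot: [-0.0, 0.618, 0.786, -0.0]
force: [-0.3, -0.3, -0.1]
grip_width: 1.0
t: 9.55
tool_pos: [645.5, 36.3, 62.9]
ee_rot: [-0.0, 0.618, 0.786, -0.0]
force: [0.6, 0.7, 1.0]
grip_width: 1.001
t: 9.85
tool_pos: [645.5, 36.3, 60.9]
ee_rot: [0.0, 0.618, 0.786, -0.0]
force: [0.6, -0.3, 0.9]
grip_width: 0.997
```

```bash
python3 -m jog '[{"linear":[0,0,0.2],"spin":0},{"linear":[0,0,0],"spin":0},{"linear":[0,0,0],"spin":0}]'; python3 -m jog '[{"linear":[0,0,0.1],"spin":0},{"linear":[0,0,0],"spin":0},{"linear":[0,0,0],"spin":0}]';python3 - <<'E'
from h import *
s=arm.read_state();plan(s,s['tool_pos'])
im=cams.grab_frame('scene');cv2.imwrite('pics/s3.png',cv2.resize(im[190:290,300:433],(800,600),interpolation=cv2.INTER_CUBIC))
E
```

```text
t: 10.15
tool_pos: [645.5, 36.3, 58.9]
ee_rot: [-0.0, 0.618, 0.786, -0.0]
force: [0.3, 0.2, -0.5]
grip_width: 1.003
t: 10.45
tool_pos: [645.6, 36.3, 57.9]
ee_rot: [0.0, 0.618, 0.786, -0.0]
force: [0.6, 0.2, 0.6]
grip_width: 1.002
pos [645.6  36.3  57.9] yaw_y 13.7 tilt 0.00 linear cm [0. 0. 0.] F [0.6 0.2 0.6] t 10.4 w 1.002
```

View pics/s3.png

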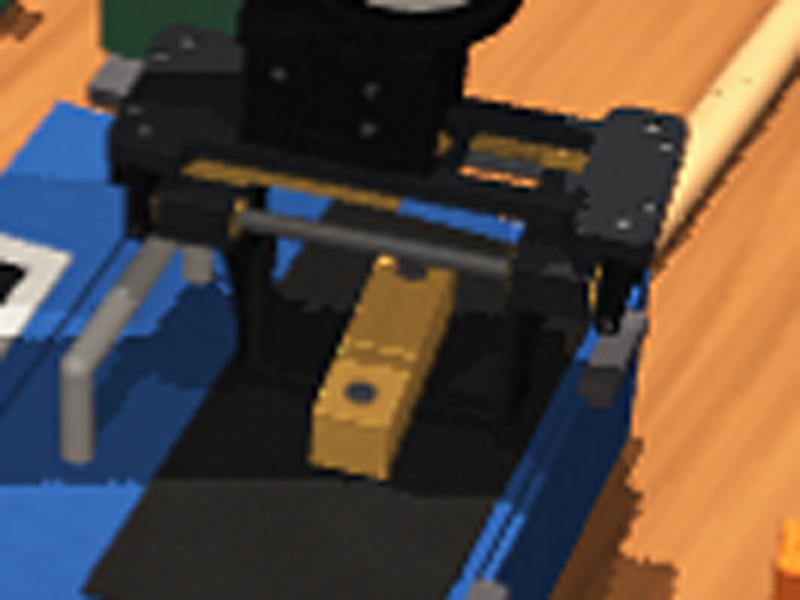

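Fingers straddle the block (block at about (380,370) in the crop), both on the mat side with no contact. Gripping now.

```bash
python3 -m jog '[{"linear":[0,0,0],"spin":0},{"linear":[0,0,0],"spin":0},{"linear":[0,0,0],"spin":0},{"linear":[0,0,0],"spin":0},{"linear":[0,0,0],"spin":0},{"linear":[0,0,0],"spin":0},{"linear":[0,0,0],"spin":0},{"linear":[0,0,0],"spin":0},{"linear":[0,0,0],"spin":0},{"linear":[0,0,0],"spin":0},{"linear":[0,0,0],"spin":0},{"linear":[0,0,0],"spin":0}]' -1 30 && python3 -m jog '[{"linear":[0,0,-0.5],"spin":0},{"linear":[0,0,-1.5],"spin":0},{"linear":[0,0,-2],"spin":0},{"linear":[0,0,-3],"spin":0},{"linear":[0,0,-3],"spin":0},{"linear":[0,0,-2],"spin":0},{"linear":[0,0,0],"spin":0},{"linear":[0,0,0],"spin":0}]'
python3 - <<'E'
from h import *
s=arm.read_state();plan(s,[443.7,276.6,178],97.5);cv2.imwrite('pics/w3.png',cams.grab_frame('wrist'))
cs=cam('scene');im=cams.grab_frame('scene');cv2.imwrite('pics/s4.png',im)
b=big(mask(im,(20,120,60),(35,255,255),(330,180,400,280)));print(b.min(0),b.max(0),b.mean(0));print(proj(cs,[s['tool_pos']+[0,0,h] for h in(30,40,50,60)]).round(1).tolist())
E
```

```text
t: 11.7
tool_pos: [645.8, 36.4, 58.0]
ee_rot: [0.0, 0.618, 0.786, 0.0]
force: [1.2, -0.2, -0.1]
grip_width: 0.319
t: 12.5
tool_pos: [645.0, 36.1, 177.9]
ee_rot: [0.0, 0.618, 0.786, -0.0]
force: [-0.5, 0.2, -4.1]
grip_width: 0.319
pos [645.   36.1 177.9] yaw_y 13.7 tilt 0.04 linear cm [ 2.813e+01 -1.388e+01 -2.000e-02] spin -83.8 F [-0.5  0.2 -4.1] t 12.5 w 0.319
[365 186] [372 188] [368.33333333 187.13333333]
[[365.1, 211.0], [365.3, 207.1], [365.6, 203.1], [365.9, 199.1]]
```

Gripped: width 0.319 × 87 = 27.8 mm, and the load of about 4 N fits 0.45 kg. With the block centre at z=106 the TCP read 58, so on the rest (centre 83) the TCP should read 35. Moving above the rest.

```bash
python3 -m jog '[{"linear":[1.5,-0.74,0],"spin":0},{"linear":[3,-1.48,0],"spin":0},{"linear":[3.5,-1.73,0],"spin":0},{"linear":[3.5,-1.73,0],"spin":0},{"linear":[3.5,-1.73,0],"spin":0},{"linear":[3.5,-1.73,0],"spin":0},{"linear":[3.5,-1.73,0],"spin":0},{"linear":[3,-1.48,0],"spin":0},{"linear":[2.1,-1,0],"spin":0},{"linear":[1,-0.53,0],"spin":0},{"linear":[0,0,0],"spin":0}]' && python3 -m jog '[{"linear":[0,0,0],"spin":-5},{"linear":[0,0,0],"spin":-7},{"linear":[0,0,0],"spin":-8},{"linear":[0,0,0],"spin":-8},{"linear":[0,0,0],"spin":-8},{"linear":[0,0,0],"spin":-8},{"linear":[0,0,0],"spin":-8},{"linear":[0,0,0],"spin":-8},{"linear":[0,0,0],"spin":-8},{"linear":[0,0,0],"spin":-8},{"linear":[0,0,0],"spin":-5},{"linear":[0,0,0],"spin":-2.8},{"linear":[0,0,0],"spin":0},{"linear":[0,0,0],"spin":0}]'
python3 - <<'E'
from h import *
s=arm.read_state();plan(s,[443.7,276.6,36],97.5);im=cams.grab_frame('wrist')
cv2.imwrite('pics/w4.png',im)
E
```

```text
t: 13.7
tool_pos: [442.2, 277.9, 177.7]
ee_rot: [-0.0, 0.616, 0.788, -0.0]
force: [-0.7, -0.1, -4.2]
grip_width: 0.319
t: 15.1
tool_pos: [445.1, 275.3, 177.4]
ee_rot: [-0.0, -0.063, 0.998, -0.0]
force: [-0.3, 0.1, -3.8]
grip_width: 0.313
pos [445.1 275.3 177.4] yaw_y 97.3 tilt 0.05 linear cm [ 0.11  0.16 14.14] spin -0.2 F [-0.3  0.1 -3.8] t 15.1 w 0.313
```

View pics/w4.png

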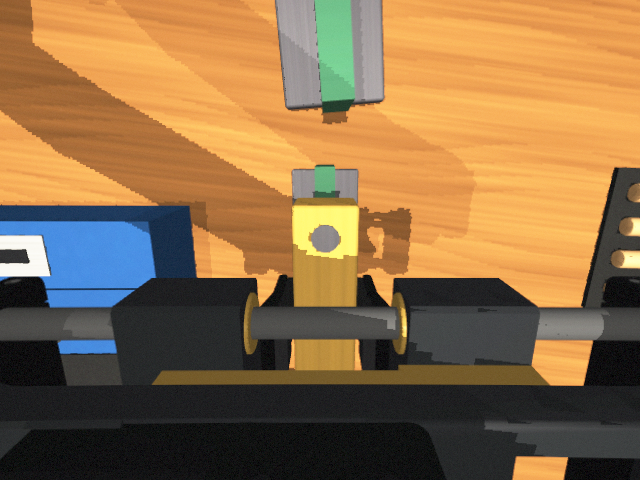

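Wrist view: the block (dot at 325,238) sits above the rib, whose near-base end shows at (325,165). I check the rib end and the block's dot against the expected positions.

```bash
python3 - <<'E'
from h import *
s=arm.read_state();im=cv2.imread('pics/w4.png');c=cam('wrist',s)
g=big(mask(im,(60,60,60),(90,255,255),(305,160,345,198)));x=g[g[:,1]<185]
L=[x[x[:,1]==r,0].min() for r in range(168,185)];Rr=[x[x[:,1]==r,0].max() for r in range(168,185)]
print('top row',g[:,1].min(),'L',np.mean(L),'R',np.mean(Rr)); v=g[:,1].min()
a=np.array([-np.cos(np.radians(7.4)),-np.sin(np.radians(7.4))]);n=np.array([-a[1],a[0]])
T=np.array([443.7,276.6])
def rel(P):d=P[:,:2]-T;return np.c_[d@a,d@n].round(1)
print('rib end rel (expect 55,0)',rel(cast(c,[[(np.mean(L)+np.mean(Rr)+1)/2,v]],70)), 'edges',rel(cast(c,[[np.mean(L),176],[np.mean(Rr)+1,176]],70)))
zt=s['tool_pos'][2]+61
print('block end/sides rel',rel(cast(c,[[292.5,206],[358,206],[325.5,238]],zt)),'tcp rel',rel(s['tool_pos'][None]))
E
```

```text
top row 165 L 315.0 R 334.0
rib end rel (expect 55,0) [[58.5  1.4]] edges [[49.1 10.2]
 [49.1 -7.4]]
block end/sides rel [[ 48.6  14.5]
 [ 48.6 -12.2]
 [ 35.1   1. ]] tcp rel [[-1.1  1.2]]
```

Block and rib agree across to within 0.5 mm, and along to a few mm. Descending.

```bash
python3 -m jog '[{"linear":[0.2,0,1],"spin":0},{"linear":[0,0,2],"spin":0},{"linear":[0,0,3],"spin":0},{"linear":[0,0,3],"spin":0},{"linear":[0,0,2],"spin":0},{"linear":[0,0,1.5],"spin":0},{"linear":[0,0,0.8],"spin":0},{"linear":[0,0,0.4],"spin":0},{"linear":[0,0,0.2],"spin":0},{"linear":[0,0,0.1],"spin":0},{"linear":[0,0,0],"spin":0},{"linear":[0,0,0],"spin":0},{"linear":[0,0,0],"spin":0}]'; python3 -m jog '[{"linear":[0,0,0.1],"spin":0},{"linear":[0,0,0],"spin":0},{"linear":[0,0,0],"spin":0}]'; python3 -m jog '[{"linear":[0,0,0.1],"spin":0},{"linear":[0,0,0],"spin":0},{"linear":[0,0,0],"spin":0}]'
```

```text
t: 16.45
tool_pos: [442.6, 276.4, 38.3]
ee_rot: [0.0, -0.065, 0.998, 0.0]
force: [-0.0, 0.3, -3.7]
grip_width: 0.319
t: 16.75
tool_pos: [442.3, 276.3, 36.9]
ee_rot: [0.0, -0.065, 0.998, -0.0]
force: [0.4, -0.3, -3.4]
grip_width: 0.319
t: 17.05
tool_pos: [442.3, 276.3, 35.9]
ee_rot: [-0.0, -0.065, 0.998, -0.0]
force: [0.4, 0.4, -4.2]
grip_width: 0.319
```

```bash
python3 -m jog '[{"linear":[0,0,0.1],"spin":0},{"linear":[0,0,0],"spin":0},{"linear":[0,0,0],"spin":0}]'; python3 -m jog '[{"linear":[0,0,0.05],"spin":0},{"linear":[0,0,0],"spin":0},{"linear":[0,0,0],"spin":0}]'
```

```text
t: 17.35
tool_pos: [442.4, 276.4, 35.0]
ee_rot: [0.0, -0.065, 0.998, 0.0]
force: [0.7, 0.6, -3.7]
grip_width: 0.315
t: 17.65
tool_pos: [442.4, 276.4, 34.9]
ee_rot: [0.0, -0.065, 0.998, -0.0]
force: [-1.3, -1.6, 5.6]
grip_width: 0.319
```

Contact felt (Fz from -4 to +5.6). Release, wait, then rise.

```bash
python3 -m jog '[{"linear":[0,0,-0.05],"spin":0},{"linear":[0,0,0],"spin":0}]'; python3 -m jog '[{"linear":[0,0,0],"spin":0},{"linear":[0,0,0],"spin":0},{"linear":[0,0,0],"spin":0},{"linear":[0,0,0],"spin":0},{"linear":[0,0,0],"spin":0},{"linear":[0,0,0],"spin":0},{"linear":[0,0,0],"spin":0},{"linear":[0,0,0],"spin":0}]' 0.5 && python3 -m jog '[{"linear":[0,0,-0.5],"spin":0},{"linear":[0,0,-2],"spin":0},{"linear":[0,0,-4],"spin":0},{"linear":[0,0,-4],"spin":0},{"linear":[0,0,-3],"spin":0},{"linear":[0,0,-1],"spin":0},{"linear":[0,0,0],"spin":0},{"linear":[0,0,0],"spin":0}]'
python3 - <<'E'
from h import *
s=arm.read_state();plan(s,[563.1,4.5,200],7.25);c=cam('wrist',s);im=cams.grab_frame('wrist')
b=big(mask(im,(18,90,60),(35,255,255),(285,100,365,275)));print('wrist blob far end',b.min(0),b.max(0))
sc=cams.grab_frame('scene');cs=cam('scene')
b=big(mask(sc,(20,90,60),(35,255,255),(300,130,385,215)));print('scene',b.min(0),b.max(0),b.mean(0).round(1))
a=np.radians(7.4);X=np.array([442.4,276.4,96]);q=[X+[np.cos(a)*i*50-np.sin(a)*j*14,np.sin(a)*i*50+np.cos(a)*j*14,k] for i in(-1,1) for j in(-1,1) for k in (0,-26)]
q=proj(cs,q);print(q.min(0),q.max(0))
cv2.imwrite('pics/p5.png',np.hstack([im[:, 140:500],cv2.resize(sc[130:230,290:380],(432,480))]))
E
```

```text
t: 17.85
tool_pos: [442.4, 276.4, 34.9]
ee_rot: [0.0, -0.065, 0.998, 0.0]
force: [0.0, -1.9, 0.8]
grip_width: 0.321
t: 18.65
tool_pos: [442.3, 276.3, 34.9]
ee_rot: [0.0, -0.065, 0.998, -0.0]
force: [1.2, -0.4, 0.3]
grip_width: 0.751
t: 19.45
tool_pos: [441.9, 275.4, 178.8]
ee_rot: [-0.001, -0.065, 0.998, -0.001]
force: [0.3, 0.5, -0.3]
grip_width: 0.75
pos [441.9 275.4 178.8] yaw_y 97.5 tilt 0.11 linear cm [ -8.5  -28.44  -2.09] spin -89.8 F [ 0.3  0.5 -0.3] t 19.4 w 0.75
wrist blob far end [309 177] [343 274]
scene [318 168] [333 175] [325.4 171.7]
[316.73631307 167.30210052] [356.2703563  189.58063336]
```

View pics/p5.png

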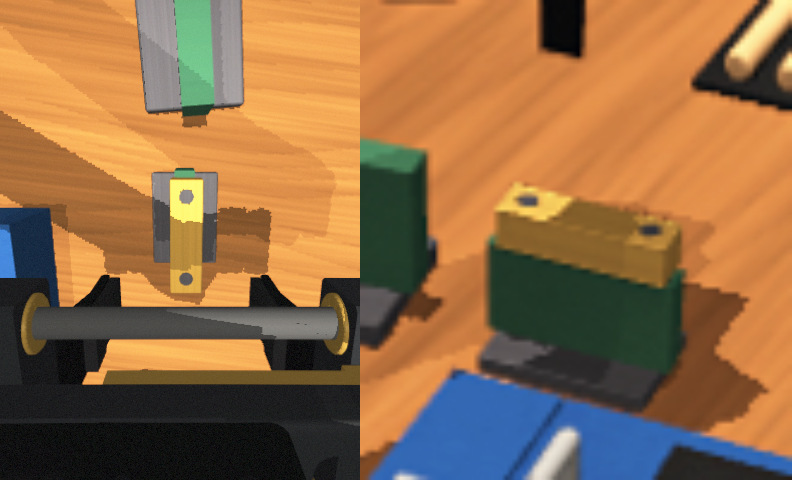

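Placed: the block lies along the rib and flush on its top in both views, with a thin green end showing at (185,173). Next, over to the handle with a narrower opening so the front finger clears the tab.

```bash
python3 -m jog '[{"linear":[-0.5,-1.5,-1],"spin":0},{"linear":[-1,-3.4,-1],"spin":0},{"linear":[-1,-3.5,0],"spin":0},{"linear":[-1,-3.5,0],"spin":0},{"linear":[-1,-3.5,0],"spin":0},{"linear":[-1,-3.5,0],"spin":0},{"linear":[-1,-3.5,0],"spin":0},{"linear":[-1,-3,0],"spin":0},{"linear":[-0.7,-2,0],"spin":0},{"linear":[-0.3,-1,0],"spin":0},{"linear":[0,0,0],"spin":0}]' 0 && python3 -m jog '[{"linear":[0,0,0],"spin":6},{"linear":[0,0,0],"spin":8},{"linear":[0,0,0],"spin":8},{"linear":[0,0,0],"spin":8},{"linear":[0,0,0],"spin":8},{"linear":[0,0,0],"spin":8},{"linear":[0,0,0],"spin":8},{"linear":[0,0,0],"spin":8},{"linear":[0,0,0],"spin":8},{"linear":[0,0,0],"spin":8},{"linear":[0,0,0],"spin":7},{"linear":[0,0,0],"spin":5.2},{"linear":[0,0,0],"spin":0},{"linear":[0,0,0],"spin":0}]'
python3 - <<'E'
from h import *
s=arm.read_state();c=cam('wrist',s);plan(s,[563.1,4.5,85],7.25);print(s['joint_positions'].round(2))
print('handle mid/ends proj',proj(c,[[563.1,4.5,137],[556,59,137],[570,-50,137]]).round(1).tolist())
im=cams.grab_frame('wrist');cv2.imwrite('pics/w6.png',im)
m=mask(im,(0,0,0),(180,70,255),(280,150,370,275));print('grey', rect(c,big(m),137), big(m).min(0),big(m).max(0))
E
```

```text
t: 20.65
tool_pos: [563.4, 4.6, 198.7]
ee_rot: [-0.001, -0.064, 0.998, 0.0]
force: [-0.0, 1.1, -0.7]
grip_width: 0.499
t: 22.05
tool_pos: [562.9, 7.2, 199.8]
ee_rot: [-0.0, 0.659, 0.752, -0.0]
force: [0.3, 0.7, -0.8]
grip_width: 0.503
pos [562.9   7.2 199.8] yaw_y 7.5 tilt 0.02 linear cm [-2.700e-01 -1.000e-02  1.148e+01] spin 0.3 F [ 0.3  0.7 -0.8] t 22.1 w 0.503
[ 0.59  0.4  -0.88  1.75  0.34  1.15 -0.26]
handle mid/ends proj [[325.5, 246.0], [325.7, 175.7], [325.2, 309.4]]
grey [559.6  22.7  84.2  11.1 -82.8] [317 168] [331 274]
```

View pics/w6.png

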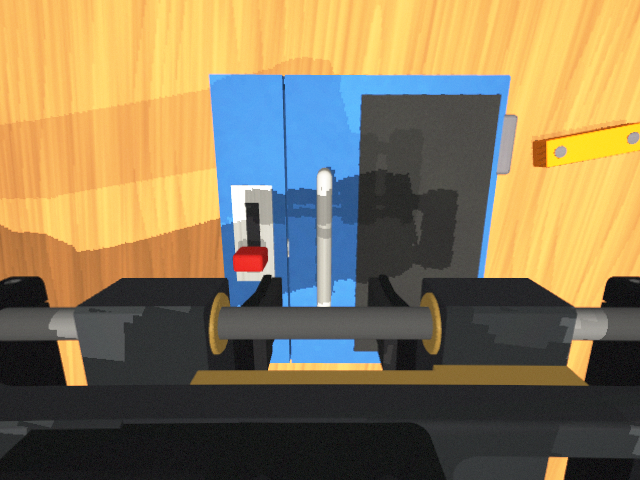

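Handle bar runs along u≈324 between the fingers (x≈562.5, matching the top view), red tab at (251,259), clear of the front finger. Descend and grip.

```bash
python3 -m jog '[{"linear":[-0.2,0,1],"spin":0},{"linear":[0,0,2],"spin":0},{"linear":[0,0,2.5],"spin":0},{"linear":[0,0,2.5],"spin":0},{"linear":[0,0,1.5],"spin":0},{"linear":[0,0,1],"spin":0},{"linear":[0,0,0.6],"spin":0},{"linear":[0,0,0.3],"spin":0},{"linear":[0,0,0],"spin":0},{"linear":[0,0,0],"spin":0}]' && python3 -m jog '[{"linear":[0,0,0],"spin":0},{"linear":[0,0,0],"spin":0},{"linear":[0,0,0],"spin":0},{"linear":[0,0,0],"spin":0},{"linear":[0,0,0],"spin":0},{"linear":[0,0,0],"spin":0},{"linear":[0,0,0],"spin":0},{"linear":[0,0,0],"spin":0}]' -1 30
```

```text
t: 23.1
tool_pos: [564.4, 3.9, 86.7]
ee_rot: [0.001, 0.661, 0.751, 0.0]
force: [-0.4, 0.3, 0.3]
grip_width: 0.503
t: 23.9
tool_pos: [562.5, 3.5, 85.9]
ee_rot: [-0.001, 0.661, 0.751, -0.001]
force: [-5.2, -0.9, 4.7]
grip_width: 0.131
```

Bar held (11.4 mm). Tug gently upward.

```bash
python3 -m jog '[{"linear":[0,0,-0.15],"spin":0},{"linear":[0,0,-0.15],"spin":0},{"linear":[0,0,0],"spin":0},{"linear":[0,0,0],"spin":0}]'; python3 -m jog '[{"linear":[0,0,-0.15],"spin":0},{"linear":[0,0,0],"spin":0},{"linear":[0,0,0],"spin":0}]';python3 -m jog '[{"linear":[0,0,-0.15],"spin":0},{"linear":[0,0,0],"spin":0},{"linear":[0,0,0],"spin":0}]'
```

```text
t: 24.3
tool_pos: [563.3, 3.7, 88.4]
ee_rot: [-0.0, 0.661, 0.75, -0.0]
force: [-1.2, -0.6, -4.3]
grip_width: 0.123
t: 24.6
tool_pos: [564.1, 3.8, 90.5]
ee_rot: [0.0, 0.661, 0.75, 0.0]
force: [0.1, 0.5, -5.5]
grip_width: 0.125
t: 24.9
tool_pos: [564.8, 3.9, 92.3]
ee_rot: [0.001, 0.661, 0.75, 0.001]
force: [2.3, -0.3, -5.4]
grip_width: 0.128
```

Up 6.4 mm at a steady 5 N, beyond the 4 mm of a caught lid. A little more to be sure.

```bash
python3 -m jog '[{"linear":[0,0,-0.2],"spin":0},{"linear":[0,0,0],"spin":0},{"linear":[0,0,0],"spin":0}]'; python3 -m jog '[{"linear":[0,0.1,-0.3],"spin":0},{"linear":[0,0,0],"spin":0},{"linear":[0,0,0],"spin":0}]'; python3 - <<'E'
from h import *
s=arm.read_state();plan(s,s['tool_pos'])
r=np.hypot(145,46);a0=np.arctan2(46,145)
for d in(5,10,15,20,25,30,35,40,45,50):
    a=a0+np.radians(d);print(d,round((145-r*np.cos(a))/10,2),round((r*np.sin(a)-46)/10,2))
E
```

```text
t: 25.2
tool_pos: [565.6, 4.0, 94.6]
ee_rot: [0.001, 0.661, 0.75, 0.002]
force: [6.2, 0.9, -6.1]
grip_width: 0.129
t: 25.5
tool_pos: [566.8, 4.1, 97.6]
ee_rot: [0.001, 0.661, 0.75, 0.002]
force: [5.5, 0.2, -7.1]
grip_width: 0.125
pos [566.8   4.1  97.6] yaw_y 7.3 tilt 0.25 linear cm [0. 0. 0.] F [ 5.5  0.2 -7.1] t 25.5 w 0.125
5 0.46 1.25
10 1.02 2.45
15 1.68 3.6
20 2.45 4.68
25 3.3 5.7
30 4.24 6.63
35 5.26 7.48
40 6.35 8.24
45 7.5 8.91
50 8.7 9.46
```

The lid is free: it rose 11.7 mm and swung forward along the hinge arc at about lid weight, so the catch stays untouched. Following the arc upward.

```bash
python3 -m jog '[{"linear":[0,0.3,-0.2],"spin":0},{"linear":[0,0.2,-0.5],"spin":0},{"linear":[0,0.28,-0.5],"spin":0},{"linear":[0,0.33,-0.58],"spin":0},{"linear":[0,0.33,-0.57],"spin":0},{"linear":[0,0.38,-0.54],"spin":0},{"linear":[0,0.39,-0.54],"spin":0},{"linear":[0,0.42,-0.51],"spin":0},{"linear":[0,0.43,-0.51],"spin":0},{"linear":[0,0.47,-0.47],"spin":0},{"linear":[0,0.47,-0.46],"spin":0},{"linear":[0,0,0],"spin":0},{"linear":[0,0,0],"spin":0},{"linear":[0,0,0],"spin":0}]'
```

```text
t: 26.9
tool_pos: [601.3, 8.4, 151.9]
ee_rot: [-0.001, 0.661, 0.75, -0.003]
force: [-10.8, -3.0, 4.7]
grip_width: 0.127
```

```bash
python3 -m jog '[{"linear":[0,0.2,-0.5],"spin":0},{"linear":[0,0.4,-0.5],"spin":0},{"linear":[0,0.48,-0.42],"spin":0},{"linear":[0,0.53,-0.4],"spin":0},{"linear":[0,0.53,-0.38],"spin":0},{"linear":[0,0.54,-0.35],"spin":0},{"linear":[0,0,0],"spin":0},{"linear":[0,0,0],"spin":0},{"linear":[0,0,0],"spin":0}]'
```

```text
t: 27.8
tool_pos: [631.2, 12.3, 176.1]
ee_rot: [0.0, 0.661, 0.751, 0.0]
force: [1.2, -0.6, -8.9]
grip_width: 0.126
```

```bash
python3 -m jog '[{"linear":[0,0.5,-0.15],"spin":0},{"linear":[0,0.5,-0.15],"spin":0},{"linear":[0,0.4,-0.15],"spin":0},{"linear":[0,0,0],"spin":0},{"linear":[0,0,0],"spin":0},{"linear":[0,0,0],"spin":0},{"linear":[0,0,0],"spin":0},{"linear":[0,0,0],"spin":0}]'
python3 - <<'E'
from h import *
s=arm.read_state();plan(s,s['tool_pos'])
a=np.radians(7.25);d=s['tool_pos']-[562.3,3.5,85.9];dx=d[0]*np.cos(a)+d[1]*np.sin(a);print('lid deg from pose',np.degrees(np.arctan2(46+d[2],145-dx))-17.6)
t=cams.grab_frame('scene');cs=cam('scene')
b=big(mask(t,(20,90,60),(35,255,255),(300,130,385,215)));print('brass',b.min(0),b.max(0))
cv2.imwrite('pics/s7.png',cv2.resize(t[120:390,160:480],None,fx=2,fy=2))
E
```

```text
t: 28.6
tool_pos: [644.6, 14.0, 183.3]
ee_rot: [0.0, 0.661, 0.75, -0.001]
force: [-5.0, -2.5, 3.7]
grip_width: 0.121
pos [644.6  14.  183.3] yaw_y 7.3 tilt 0.10 linear cm [0. 0. 0.] F [-5.  -2.5  3.7] t 28.6 w 0.121
lid deg from pose 49.002708037671134
brass [325 170] [340 176]
```

View pics/s7.png

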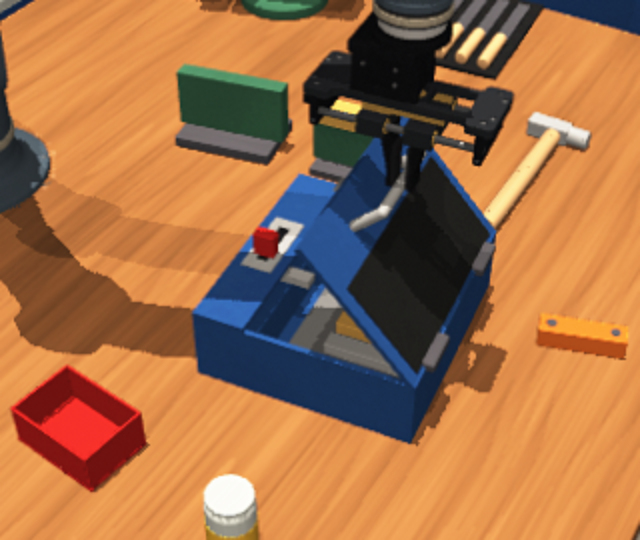

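The lid stands at about 49° in the gripper, the block is still on the rest (345,105), and the bin, can and hammer look undisturbed. Handing in.

```bash
python3 -c "
from plant import arm
print(arm.close_job())"
```

```text
the job is handed in; nothing more can be done
None
```

The brass workpiece is on the small green rest, and I handed the job in while still holding the lid open at about 49°, at 28.6 s of the 72 s. The hand-in gives no verdict.

- **Workpiece:** it lies flush along the top of the rest. Just before lowering, the block and the rib agreed to about 0.5 mm across and a few mm along. I pressed until I felt contact, let go, and checked it in the wrist and scene pictures.
- **Lid:** a gentle tug, with the catch untouched, raised the handle 11.7 mm at about 5 to 7 N along the hinge arc. A caught lid would have stopped at about 4 mm, so the lid was free and I left the catch alone.
- **Final checks:** the measured arm pose gives the 49°, and the grip still reads the bar's thickness. In the last picture the bin, hammer and oil can look unmoved. The gripper hid most of the workpiece there, with only a corner of brass showing, so its final position rests on the earlier check.

**Disagreement:** the real fingertips sit about 35 mm higher than the tool position reported. The first grasp therefore closed on air above the block without touching it. I worked out the difference from the scene picture and allowed for it from then on.

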